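# Uncover the wingtip's tap bay and take out the tap carrier

### The job

Lift the yellow cover straight off the sloping wingtip model without letting it catch on the tap carrier underneath, and set it down, not dropped, right way up in the middle of the cork mat. Then lift the red-handled tap carrier out of the opened bay and set it down, not dropped, standing upright in the middle of the crank lift's fixture plate. Do not press hard on the resin model, and leave everything else on the counter where it is.

Things in the scene. Friction and masses are not known exactly. Their poses are not given: they have to be found in the camera images.
- model: White resin wingtip, 200 x 235 mm, fixed on a dark stand. Its skin slopes 25 degrees, rising away from the robot. Origin: on the skin at the bay's centre, 105 mm above the counter; z is the skin's outward normal (leans to the robot), x up the slope, y level. Bay: pocket 56 (x) by 100 (y) mm, floor at z = -14 mm; round it a rim 6 mm thick, 8 mm high (outside 68 by 112).
- cover: Loose yellow hood, 82 (x) by 126 (y) by 58 mm high, open below, 0.13 to 0.25 kg. Sits round the bay's rim with 3 mm play a side, skirt on the skin, axes as the model's. On top a black grip bar 18 mm thick (x), 70 long (y), 32 high (top at z = 90 mm). Origin: centre of the underside, z up through the bar. Clear of rim and carrier once lifted 50 mm along its own z.
- carrier: Loose tap carrier in the bay, hidden by the cover, sloping as the model does, axes as its: aluminium base 44 (x) by 88 (y) by 12 mm, on it a red upright grip 18 mm thick (x), 44 long (y), top at z = 60 mm, and a steel barbed tap 28 mm high at y = +-34 mm. 0.15 to 0.31 kg. Origin: centre of the underside, z up through the grip. May rest against the bay's lower wall.
- mat: Cork mat, 180 by 180 mm, 4 mm thick, fixed on the counter on the left or the right side. Origin: centre of its underside (top 4 mm higher).
- plate_top (a point): Centre of the top face of the level, square aluminium fixture plate, 130 x 130 mm, on the dark cast iron crank lift, on the other side from the mat. z is up. Height above the counter 60 to 100 mm; it stays put under loads up to 60 N. The crank sticks out on the lift's far side (away from the robot), 55 to 120 mm from the plate's centre, up to 71 mm above the counter.
- gauge: Blue steel depth gauge, 90 by 150 mm cross, up to 21 mm high, lying near the robot in front of the model; bystander. Origin: middle of the underside.
- bushing: Bronze bushing, 60 mm diameter, 50 mm high, right of the gauge at the front; bystander. Origin: centre of the underside.
- nipple_a: Stainless barbed nipple, 34 mm diameter, 62 mm high, standing at the front, left of the gauge; bystander. Origin: centre of the underside.
- nipple_b: Same nipple standing at the left rear; bystander. Origin: centre of the underside.
- nipple_c: Same nipple standing at the right rear; bystander. Origin: centre of the underside.
- jar: Amber glass jar, 60 mm diameter, 90 mm high, at the left rear; bystander. Origin: centre of the underside.
- driver: Screwdriver lying at the right rear; bystander. Origin: on its underside, along its length.

How it is judged:
By the outcome, as a careful person would: the job done as asked, in the order asked, and still so for the second after the job is handed in, with the robot touching nothing.
It also fails if it takes over 53 s, if anything falls off the work surface, if the arm or the gripper's body presses on something with over 40 N, if the wrist force passes 120 N, or if a joint passes its speed limit or range.

### The arm

A 7-joint arm with a two-finger parallel gripper is mounted at the origin on the work surface. World frame = base frame: x ahead of the robot, y to its left, z up, the work surface at z = 0. Lengths are in m, angles in rad, forces in N, time in s.
With the tool pointing down it reaches from about 0.4 to 0.85 m from the base axis. Payload 4.5 kg.
Tool frame: the origin (TCP) lies at the very end of the fingers, on their centre line; the grasp point (between the pads) lies 19 mm behind it; z points along the fingers, y is the line along which they close (so a half turn about z gives the same grasp; the last joint's range is limited). The gripper opens to 88 mm and grips with 3 to 60 N. Pads are 18 mm wide; open, the fingers measure 123 mm over their backs; the gripper's body (75 mm by 187 mm) begins 45 mm behind the grasp point.
Start: joints at [1.242, 0.689, -0.195, 1.565, 0.157, 0.902, -0.215], TCP at [0.222, -0.584, 0.239] pointing down, gripper open.
Joint ranges: [-3.01, 3.01], [-0.46, 2.08], [-1.47, 1.51], [0.13, 2.56], [-1, 4.14], [0.04, 2.09], [-2.66, 2.66]. Speed limits (rad/s): [2.57, 2.57, 3.14, 3.14, 3.14, 3.14, 3.14].

### API

Orientations are given as a unit quaternion [x, y, z, w].
In Python, from plant import r, eyes, nets gives the robot as it stands.
- The arm moves only by the shell command python3 -m pendant 'ROWS' [FORCE]. ROWS is JSON, a list of rows, each an object of numbers: "claw": the opening, from 0 (shut) to 1 (fully open); "dx", "dy", "dz": the shift along the world's x, y, z in mm; "twist": the turn about the world's z in rad. In form: [{"claw": .., "dx": .., "dy": .., "dz": .., "twist": ..}, ...]. A call has 1 to 8 rows; each row is the pose to reach, as a shift and turn from the pose commanded when the call began; what a row does not reach only later rows make up. A row lasts 1/10 s, in which the tool goes at most 50 mm and 8.59 degrees, less where a joint would pass 70% of its speed; a pose out of reach is approached as far as the arm can. A call with a gripper value outside its range is refused whole. The fingers move at their own pace and stop on an object; FORCE is the grip in N (left out, the last holds). Time passes only in rows, so rows that repeat a pose let the fingers close. It gives the time, the measured TCP pose, the force, the opening and the grip force at its end, in the units of the state.
- r.get_state(): the state, without advancing time (a new reading comes with each control period).
- eyes.snapshot(name): name is "scene" or "top" or "wrist"; returns (picture, depth): 384x512x3 uint8, blue, green, red; 384x512 float32, m along the optical axis (not along the pixel's ray), 0 where there is no reading.
- eyes.camera_info(name): a dict with "K" (3x3 intrinsics, pixels), "D" ([k1, k2, p1, p2, k3] as OpenCV has them; the pictures are not rectified), "world_to_cam" (4x4, takes a point from world to camera coordinates); the wrist camera has in their place "T_tool_cam" (4x4, takes a point from camera to tool coordinates, whose origin is the TCP and whose axes are the flange's). Camera axes: x right, y down, z forward; pixel columns grow to the right and rows downward; lengths in m; the calibration is good to about 2 mm. A picture is of the moment at which its call begins: read the wrist's pose just before it. camera_info takes no time and is no camera call.
- r.finish_job(): hands the job in; it is judged then, once.
Trained networks look in the newest picture that a camera, given by its name, has taken for a name from the list of things; names that differ only in an ending like _2 or _b are one class to them, and where a whole thing is asked for, a point or a joint stands for the part that bears it (a point fixed in the world has none). Each returns a list of dicts, best first, with "confidence" (0 to 1); they miss things now and then, are a little off and sometimes report something else, mostly with a low value. They report only what shows in the picture. A call takes as long as a camera call.
- nets.spot_in(camera, query): "box" ([left, top, width, height] as shares, 0 to 1, of the picture: columns of its width, rows of its height, round what is visible of it).
- nets.place_of(camera, query): "position" ([column, row] as shares, 0 to 1, of the picture: columns of its width, rows of its height: a listed point, or the origin of a listed thing).
The state is a dict: "clock": time; "q": joint angles; "qd": joint speeds; "joint_torque": joint torques, N m; "tool_pos": TCP position; "eef_rot": TCP orientation; "contact_force": force on the tool from outside, world axes, zero at the start; "moment": the same for the moment, N m; "opening": opening from 0.0 (shut) to 1.0 (fully open); "finger_force": force on a finger pad.
Only numpy, scipy, OpenCV 4.12 (cv2) and the standard library are available. Lean on these libraries where they do the work, as an engineer would, in place of code of your own. Each camera call takes 0.05 s, during which the arm holds its last target. There are 200 camera calls.

## Working session

There is one attempt and no reset: what is moved stays moved. The work goes in short steps, Python scripts to look and compute and a shell command to move; the robot and the scene stay as the last step left them, time stands still between calls to the robot, and variables do not carry over. Pictures are saved under pics/ and viewed, at most 10 in all, crops included, and the job is handed in when it is done.

```bash
mkdir -p pics; cat > h.py <<'E'
import numpy as np, cv2
from plant import r, eyes, nets
from scipy.spatial.transform import Rotation as R
def T_cam2world(name, st=None):
    ci=eyes.camera_info(name)
    if 'world_to_cam' in ci: return np.linalg.inv(np.array(ci['world_to_cam']))
    st=st or r.get_state()
    T=np.eye(4);T[:3,:3]=R.from_quat(st['eef_rot']).as_matrix();T[:3,3]=st['tool_pos']
    return T@np.array(ci['T_tool_cam'])
def rays(name,px):
    ci=eyes.camera_info(name)
    return cv2.undistortPoints(np.asarray(px,float).reshape(-1,1,2),np.array(ci['K']),np.array(ci['D'])).reshape(-1,2)
def cloud(name,depth,T):
    h,w=depth.shape;u,v=np.meshgrid(np.arange(w),np.arange(h))
    n=rays(name,np.stack([u,v],-1).reshape(-1,2));z=depth.reshape(-1,1)
    P=np.hstack([n*z,z])@T[:3,:3].T+T[:3,3]
    P[z[:,0]==0]=np.nan
    return P.reshape(h,w,3)
def on_height(name,px,z,T):
    d=np.append(rays(name,px)[0],1)@T[:3,:3].T; o=T[:3,3]
    return o+d*(z-o[2])/d[2]
def snap(name,fn=None):
    st=r.get_state();T=T_cam2world(name,st);im,d=eyes.snapshot(name)
    if fn: cv2.imwrite('pics/'+fn,im)
    return im,d,T,cloud(name,d,T)
E
python3 - <<'E'
from h import *
np.set_printoptions(precision=3,suppress=True)
A,d1,T1,P1=snap('scene');
a=[(q,nets.place_of('scene',q)[:1]) for q in ('mat','plate_top')]
B,d2,T2,P2=snap('top')
cv2.imwrite('pics/a.png',cv2.resize(np.vstack([A,B]),(450,600)*1) if 0 else np.hstack([cv2.resize(A,(400,300)),cv2.resize(B,(400,300))]))
np.savez('s0.npz',A=A,B=B,P1=P1,P2=P2)
print(a)
for q,z in (('mat',0),('plate_top',.08),('cover',.105),('gauge',0),('bushing',0),('nipple_a',0),('jar',0),('driver',0)):
    for o in nets.place_of('top',q)[:3]:
        px=np.array(o['position'])*[512,384]; c,w=px.astype(int)
        c=min(max(c,0),511);w=min(max(w,0),383)
        print(q,round(o['confidence'],2),px.round(),'onheight',on_height('top',px,z,T2),'depthpt',P2[w,c])
print(T1[:3,3],T2[:3,3])
E
```

```text
[('mat', [{'position': [0.6738, 0.532], 'confidence': 0.64}]), ('plate_top', [{'position': [0.298, 0.4221], 'confidence': 0.94}])]
mat 0.68 [164. 232.] onheight [0.441 0.285 0.   ] depthpt [0.443 0.285 0.006]
plate_top 0.98 [355. 222.] onheight [ 0.46  -0.339  0.08 ] depthpt [ 0.462 -0.342  0.07 ]
cover 0.91 [242. 166.] onheight [0.643 0.021 0.105] depthpt [0.631 0.02  0.166]
gauge 0.78 [251. 239.] onheight [ 0.413 -0.005  0.   ] depthpt [ 0.414 -0.003  0.014]
bushing 0.53 [288. 236.] onheight [ 0.423 -0.131  0.   ] depthpt [ 0.42  -0.126  0.049]
nipple_a 0.66 [174. 158.] onheight [0.695 0.257 0.   ] depthpt [0.692 0.255 0.015]
nipple_a 0.41 [321. 157.] onheight [ 0.696 -0.25   0.   ] depthpt [ 0.685 -0.239  0.052]
nipple_a 0.39 [205. 239.] onheight [0.417 0.149 0.   ] depthpt [0.416 0.144 0.065]
jar 0.77 [129. 165.] onheight [0.671 0.414 0.   ] depthpt [0.655 0.394 0.077]
driver 0.78 [377. 168.] onheight [ 0.655 -0.446  0.   ] depthpt [ 0.653 -0.438  0.024]
[1.761 0.347 0.838] [0.338 0.    1.452]
```

View pics/a.png

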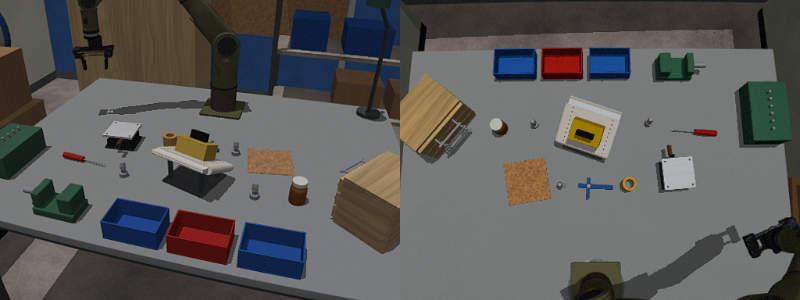

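Left half: scene view. Right half: top view, with the yawed model and yellow cover at about (590,127) in the picture, mat at (527,181), and lift plate at (677,173). Next I fit the planes.

```bash
python3 - <<'E'
from h import *
np.set_printoptions(precision=4,suppress=True)
D=np.load('s0.npz')
def fit(P,thr=.003):
    rng=np.random.default_rng(0);best=None
    for _ in range(200):
        p=P[rng.choice(len(P),3,replace=False)];n=np.cross(p[1]-p[0],p[2]-p[0]);n/=np.linalg.norm(n)+1e-12
        m=abs((P-p[0])@n)<thr
        if best is None or m.sum()>best.sum():best=m
    c=P[best].mean(0);n=np.linalg.svd(P[best]-c)[2][2];n*=np.sign(n[2]);return c,n,best
for k,i in (('A','P1'),('B','P2')):
    im=D[k];P=D[i];hsv=cv2.cvtColor(im,cv2.COLOR_BGR2HSV).astype(int)
    reg=(abs(P[...,0]-.64)<.16)&(abs(P[...,1]-.02)<.17)&(P[...,2]>.05)
    yel=reg&(hsv[...,0]>18)&(hsv[...,0]<35)&(hsv[...,1]>130)
    wh=reg&(hsv[...,1]<60)&(hsv[...,2]>130)
    dk=reg&(hsv[...,2]<60)&(P[...,2]>.15)
    for nm,m in (('yel',yel),('white',wh),('dark',dk)):
        Q=P[m]
        if len(Q)<20: print(k,nm,len(Q));continue
        c,n,b=fit(Q)
        print(k,nm,len(Q),b.sum(),'c',c,'n',n,'tilt',np.degrees(np.arccos(n[2])),'yaw of -n',np.degrees(np.arctan2(-n[1],-n[0])),'zmax',np.nanmax(Q[:,2]))
        if nm!='white':
            q=(Q[b][:,:2]*1000).astype(np.float32);print('   rect',cv2.minAreaRect(q))
    pl=(abs(P[...,0]-.46)<.1)&(abs(P[...,1]+.34)<.1)&(P[...,2]>.05)&(hsv[...,1]<60)&(hsv[...,2]>130)
    Q=P[pl];c,n,b=fit(Q);print(k,'plate',c,n,cv2.minAreaRect((Q[b][:,:2]*1000).astype(np.float32)))
    mt=(abs(P[...,0]-.44)<.13)&(abs(P[...,1]-.285)<.13)&(hsv[...,1]>90)&(hsv[...,0]<25)
    Q=P[mt];print(k,'mat',cv2.minAreaRect((Q[:,:2]*1000).astype(np.float32)),np.median(Q[:,2]))
E
```

```text
A yel 1189 580 c [0.6618 0.0231 0.1477] n [ 0.8655 -0.2887  0.4093] tilt 65.84135828068563 yaw of -n 161.55246534222502 zmax 0.18521001100970313
   rect ((660.7155151367188, 19.30022430419922), (127.14691162109375, 26.58748435974121), 71.80294799804688)
A white 1192 693 c [0.7143 0.0096 0.1336] n [-0.2403  0.0857  0.9669] tilt 14.781497235288832 yaw of -n -19.62840185712509 zmax 0.14599921563378349
A dark 268 179 c [0.6158 0.038  0.1749] n [ 0.8755 -0.2888  0.3875] tilt 67.19975368799592 yaw of -n 161.74211030101333 zmax 0.189650076718895
   rect ((615.3834228515625, 35.94163131713867), (70.48029327392578, 14.68059253692627), 71.66848754882812)
A plate [ 0.4654 -0.3472  0.0681] [-0.0071 -0.0057  1.    ] ((463.3314208984375, -347.092041015625), (132.1117401123047, 130.53453063964844), 4.429536819458008)
A mat ((440.67230224609375, 291.6593933105469), (187.26763916015625, 177.03700256347656), 8.684846878051758) 0.001531729525392156
B yel 1078 633 c [0.6184 0.0336 0.1598] n [-0.4318  0.148   0.8897] tilt 27.159024805516232 yaw of -n -18.925198235949193 zmax 0.19233767269539737
   rect ((616.0635375976562, 35.16139221191406), (126.25495147705078, 74.54048156738281), 70.54643249511719)
B white 2879 1576 c [0.6541 0.0242 0.1122] n [-0.3905  0.1351  0.9106] tilt 24.40485018113545 yaw of -n -19.079558381605946 zmax 0.15094559899316629
B dark 194 102 c [0.603  0.039  0.1876] n [-0.305   0.1022  0.9469] tilt 18.76349196170842 yaw of -n -18.520210841296407 zmax 0.1961290138337659
   rect ((603.5045166015625, 39.093482971191406), (68.98096466064453, 17.869211196899414), 71.15868377685547)
B plate [ 0.4644 -0.346   0.0707] [ 0.0034 -0.0133  0.9999] ((464.7452392578125, -345.9851379394531), (129.75120544433594, 128.4578399658203), 4.428234577178955)
B mat ((442.26531982421875, 291.617919921875), (179.46719360351562, 180.2629852294922), 8.939811706542969) 0.0047279787950458285
```

```bash
cat >> h.py <<'E'
def go(target,yaw_y=None):
    "print mm/twist from the present pose to a TCP target; yaw_y: wanted angle of tool y (deg, mod 180)"
    s=r.get_state();M=R.from_quat(s['eef_rot']).as_matrix();y=np.degrees(np.arctan2(M[1,1],M[0,1]))
    print('t',s['clock'],'tcp',np.round(s['tool_pos'],4),'y-angle',y.round(2),'zaxis',M[:,2].round(3),'q',np.round(s['q'],2))
    print('shift mm',np.round((np.array(target)-s['tool_pos'])*1e3,1))
    if yaw_y is not None: print('twist',np.radians((yaw_y-y+90)%180-90).round(3))
E
python3 -c "
from h import *
go([.6078,.0375,.1614],71.3)"
```

```text
t 0.6 tcp [ 0.2218 -0.5843  0.2388] y-angle -69.21 zaxis [-0. -0. -1.] q [ 1.24  0.69 -0.19  1.57  0.16  0.9  -0.22]
shift mm [386.  621.8 -77.4]
twist -0.689
```

```bash
python3 -m pendant '[{"claw":1,"dx":20,"dy":30,"dz":30,"twist":-0.09},{"claw":1,"dx":48,"dy":72,"dz":30,"twist":-0.18},{"claw":1,"dx":72,"dy":114,"dz":30,"twist":-0.27},{"claw":1,"dx":98,"dy":156,"dz":30,"twist":-0.36},{"claw":1,"dx":124,"dy":198,"dz":30,"twist":-0.45},{"claw":1,"dx":150,"dy":240,"dz":30,"twist":-0.54},{"claw":1,"dx":176,"dy":282,"dz":30,"twist":-0.62},{"claw":1,"dx":202,"dy":324,"dz":30,"twist":-0.689}]'
python3 -m pendant '[{"claw":1,"dx":26,"dy":42},{"claw":1,"dx":52,"dy":84},{"claw":1,"dx":78,"dy":126},{"claw":1,"dx":104,"dy":168},{"claw":1,"dx":130,"dy":210},{"claw":1,"dx":156,"dy":252},{"claw":1,"dx":182,"dy":294},{"claw":1,"dx":184,"dy":298}]'
python3 - <<'E'
from h import *
go([.6078,.0375,.1614],71.3)
E
```

```text
clock: 1.4
tool_pos: [0.4248, -0.2586, 0.269]
eef_rot: [0.986, -0.164, 0.0, 0.0]
contact_force: [0.9, -0.2, 1.2]
opening: 1.002
finger_force: 0.0
t 1.4 tcp [ 0.4248 -0.2586  0.269 ] y-angle -108.87 zaxis [ 0.001 -0.    -1.   ] q [ 0.44  0.48  0.02  1.91 -0.01  0.75 -1.43]
shift mm [ 183.   296.1 -107.6]
twist 0.003validation failed for argument at $[0]...
```

All row keys are required, apparently.

```bash
python3 -m pendant '[{"claw":1,"dx":26,"dy":42,"dz":0,"twist":0},{"claw":1,"dx":52,"dy":84,"dz":0,"twist":0},{"claw":1,"dx":78,"dy":126,"dz":0,"twist":0},{"claw":1,"dx":104,"dy":168,"dz":0,"twist":0},{"claw":1,"dx":130,"dy":210,"dz":0,"twist":0},{"claw":1,"dx":156,"dy":252,"dz":0,"twist":0},{"claw":1,"dx":183,"dy":296,"dz":0,"twist":0},{"claw":1,"dx":183,"dy":296,"dz":0,"twist":0}]'
python3 - <<'E'
from h import *
np.set_printoptions(precision=4,suppress=True)
go([.6078,.0375,.1614],71.3)
im,d,T,P=snap('wrist','w1.png')
X=np.array([.8585,-.2906,.4226]);Y=np.array([.3206,.9472,0]);Z=np.cross(X,Y);O=np.array([.639,.027,.105])
L=(P-O)@np.stack([X,Y,Z],1)*1e3
hsv=cv2.cvtColor(im,cv2.COLOR_BGR2HSV).astype(int)
dk=(hsv[...,2]<70)&(L[...,2]>75)&(L[...,2]<100)&(abs(L[...,1])<60)
yel=(hsv[...,0]>18)&(hsv[...,0]<35)&(hsv[...,1]>130)&(L[...,2]>48)&(L[...,2]<68)
for n,m in(('bar',dk),('yel',yel)):
    Q=L[m];print(n,len(Q),np.nanpercentile(Q,[1,50,99],axis=0) if len(Q) else '', cv2.minAreaRect(Q[:,:2].astype(np.float32)) if len(Q) else '')
E
```

```text
clock: 2.2
tool_pos: [0.6095, 0.0455, 0.2684]
eef_rot: [0.988, -0.157, 0.001, -0.003]
contact_force: [0.2, 0.7, 0.5]
opening: 0.997
finger_force: 0.0
t 2.2 tcp [0.6095 0.0455 0.2684] y-angle -108.02 zaxis [ 0.003  0.006 -1.   ] q [-0.17  0.63  0.03  1.58 -0.03  0.92 -2.  ]
shift mm [  -1.7   -8.  -107. ]
twist -0.012
bar 2554 [[ -8.7205 -33.2137  75.4059]
 [  6.6836  -0.205   90.9593]
 [  8.9081  33.2042  92.7398]] ((-0.1287069320678711, 0.032192230224609375), (68.62504577636719, 19.22710418701172), 89.62715911865234)
yel 8555 [[-37.9848 -61.4454  48.8309]
 [ 21.4536  -0.5454  59.6351]
 [ 40.8769  60.1164  61.3242]] ((-0.24342727661132812, -0.5113525390625), (124.34024810791016, 82.63555145263672), 89.43355560302734)
```

View pics/w1.png

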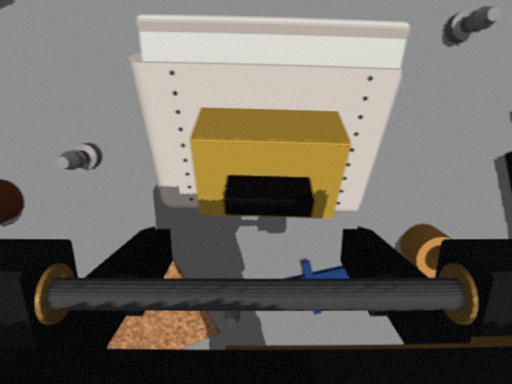

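The wrist view shows the yellow cover at about (270,165) and the black bar at (268,195), which agrees with the model pose to about 1 mm. Descending over the bar's ends.

```bash
python3 -m pendant '[{"claw":1,"dx":0,"dy":0,"dz":0,"twist":-0.004},{"claw":1,"dx":0,"dy":0,"dz":0,"twist":-0.004},{"claw":1,"dx":0,"dy":0,"dz":-30,"twist":-0.004},{"claw":1,"dx":0,"dy":0,"dz":-60,"twist":-0.004},{"claw":1,"dx":0,"dy":0,"dz":-85,"twist":-0.004},{"claw":1,"dx":0,"dy":0,"dz":-97,"twist":-0.004},{"claw":1,"dx":0,"dy":0,"dz":-105,"twist":-0.004},{"claw":1,"dx":0,"dy":0,"dz":-105,"twist":-0.004}]'; python3 -c "
from h import *
go([.6078,.0375,.1614],71.3)"
```

```text
clock: 3.05
tool_pos: [0.6066, 0.0349, 0.1635]
eef_rot: [0.986, -0.165, -0.0, 0.0]
contact_force: [-0.0, -0.1, 0.0]
opening: 1.0
finger_force: 0.0
t 3.05 tcp [0.6066 0.0349 0.1635] y-angle -108.98 zaxis [-0.001 -0.    -1.   ] q [-0.15  0.76  0.03  1.7  -0.03  0.69 -2.  ]
shift mm [ 1.2  2.6 -2.1]
twist 0.005
```

```bash
python3 -m pendant '[{"claw":1,"dx":1.2,"dy":2.6,"dz":-1,"twist":0.005},{"claw":1,"dx":1.2,"dy":2.6,"dz":-1,"twist":0.005},{"claw":0.7,"dx":1.2,"dy":2.6,"dz":-1,"twist":0.005},{"claw":0.7,"dx":1.2,"dy":2.6,"dz":-1,"twist":0.005},{"claw":0.7,"dx":1.2,"dy":2.6,"dz":-1,"twist":0.005},{"claw":0.7,"dx":1.2,"dy":2.6,"dz":-1,"twist":0.005},{"claw":0.7,"dx":1.2,"dy":2.6,"dz":-1,"twist":0.005}]' 50; python3 -c "
from h import *
go([.6078,.0375,.1614],71.3)"
```

```text
clock: 3.75
tool_pos: [0.6081, 0.0382, 0.1631]
eef_rot: [0.987, -0.162, 0.0, 0.0]
contact_force: [-0.8, 0.3, 3.3]
opening: 0.784
finger_force: 50.0
t 3.75 tcp [0.6081 0.0382 0.1631] y-angle -108.64 zaxis [ 0. -0. -1.] q [-0.16  0.76  0.03  1.69 -0.03  0.69 -2.  ]
shift mm [-0.3 -0.7 -1.7]
twist -0.001
```

```bash
python3 -m pendant '[{"claw":0.6,"dx":-2,"dy":0.7,"dz":4.5,"twist":0},{"claw":0.6,"dx":-6,"dy":2,"dz":13.6,"twist":0},{"claw":0.6,"dx":-10,"dy":3.4,"dz":22.7,"twist":0},{"claw":0.6,"dx":-14,"dy":4.7,"dz":31.7,"twist":0},{"claw":0.6,"dx":-18,"dy":6.1,"dz":40.8,"twist":0},{"claw":0.6,"dx":-22,"dy":7.5,"dz":49.8,"twist":0},{"claw":0.6,"dx":-26,"dy":8.8,"dz":58.9,"twist":0},{"claw":0.6,"dx":-30,"dy":10.2,"dz":68,"twist":0}]'; python3 - <<'E'
from h import *
np.set_printoptions(precision=3,suppress=True)
im,d,T,P=snap('wrist','w2.png')
A,d1,T1,P1=snap('scene');cv2.imwrite('pics/w2.png',np.hstack([cv2.resize(im,(400,300)),cv2.resize(A[150:270,180:340],(400,300))]))
go([.442,.2915,.2],71.3)
E
```

```text
clock: 4.55
tool_pos: [0.5777, 0.0486, 0.2316]
eef_rot: [0.987, -0.162, 0.0, 0.0]
contact_force: [0.6, 0.1, -1.9]
opening: 0.789
finger_force: 50.0
t 4.65 tcp [0.578 0.049 0.232] y-angle -108.61 zaxis [ 0.002  0.    -1.   ] q [-0.19  0.63  0.04  1.72 -0.03  0.79 -2.03]
shift mm [-136.3  242.6  -32.3]
twist -0.002
```

View pics/w2.png

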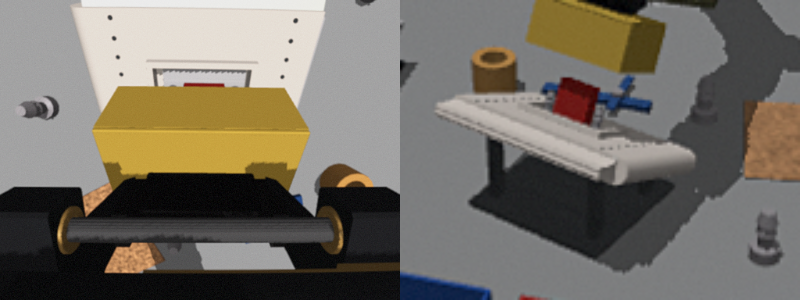

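The left half shows the cover still tilted in the grip with the bay open above it. The right half shows the cover clear and the red grip at (577,98) still in the bay. Carrying the cover to the mat.

```bash
python3 -m pendant '[{"claw":0.6,"dx":-10,"dy":15,"dz":0,"twist":0},{"claw":0.6,"dx":-34,"dy":50,"dz":0,"twist":0},{"claw":0.6,"dx":-60,"dy":89,"dz":0,"twist":0},{"claw":0.6,"dx":-86,"dy":128,"dz":0,"twist":0},{"claw":0.6,"dx":-112,"dy":167,"dz":0,"twist":0},{"claw":0.6,"dx":-138,"dy":206,"dz":0,"twist":0},{"claw":0.6,"dx":-160,"dy":238,"dz":-20,"twist":0},{"claw":0.6,"dx":-171,"dy":254,"dz":-50,"twist":0}]' >/dev/null
python3 -m pendant '[{"claw":0.6,"dx":0,"dy":0,"dz":-25,"twist":0},{"claw":0.6,"dx":0,"dy":0,"dz":-50,"twist":0},{"claw":0.6,"dx":0,"dy":0,"dz":-70,"twist":0},{"claw":0.6,"dx":0,"dy":0,"dz":-75,"twist":0},{"claw":0.6,"dx":0,"dy":0,"dz":-75,"twist":0}]'
cat > tilt.py <<'E'
from h import *
from scipy.spatial import ConvexHull
np.set_printoptions(precision=3,suppress=True)
import sys
def look(c,lo,hi,smin,rad=.11):
    s=r.get_state();tcp=np.array(s['tool_pos'])
    for cam in ('scene','top'):
        im,d,T,P=snap(cam);hsv=cv2.cvtColor(im,cv2.COLOR_BGR2HSV).astype(int)
        m=(np.linalg.norm(P[...,:2]-c,axis=2)<rad)&((hsv[...,0]-lo)%180<=(hi-lo)%180)&(hsv[...,1]>smin)&(P[...,2]>.008)
        Q=P[m]
        if len(Q)<30: print(cam,len(Q));continue
        print(cam,len(Q),'centre',np.median(Q,0),'z 1..99',np.percentile(Q[:,2],[1,50,99]))
        rng=np.random.default_rng(0);rest=Q
        for k in range(2):
            best=None
            if len(rest)<30:break
            for _ in range(200):
                p=rest[rng.choice(len(rest),3,replace=False)];n=np.cross(p[1]-p[0],p[2]-p[0]);n/=np.linalg.norm(n)+1e-12
                b=abs((rest-p[0])@n)<.003
                if best is None or b.sum()>best.sum():best=b
            q=rest[best];n=np.linalg.svd(q-q.mean(0))[2][2];n*=np.sign(n[2]+1e-9)
            print('   plane n',n,'elev deg',np.degrees(np.arcsin(n[2])).round(1),'centre',q.mean(0),'rect',cv2.minAreaRect((q[:,:2]*1e3).astype(np.float32)),len(q));rest=rest[~best]
E
python3 - <<'E'
from tilt import *
go([.4071,.3034,.0795],71.3)
look([.42,.295],18,35,130)
E
```

```text
clock: 5.95
tool_pos: [0.4069, 0.3023, 0.1052]
eef_rot: [0.987, -0.162, -0.0, 0.001]
contact_force: [0.3, -0.3, -1.3]
opening: 0.79
finger_force: 50.0
t 5.95 tcp [0.407 0.302 0.105] y-angle -108.64 zaxis [-0.001 -0.001 -1.   ] q [-0.76  0.76  0.05  2.04 -0.09  0.35 -2.53]
shift mm [  0.2   1.1 -25.7]
twist -0.001
scene 1035 centre [0.453 0.296 0.091] z 1..99 [0.043 0.091 0.459]
   plane n [ 0.872 -0.309  0.379] elev deg 22.3 centre [0.459 0.286 0.089] rect ((444.923828125, 288.3117980957031), (127.882568359375, 53.656837463378906), 70.49833679199219) 490
   plane n [ 0.789 -0.266  0.555] elev deg 33.7 centre [0.457 0.286 0.092] rect ((437.6280212402344, 289.0550231933594), (126.78114318847656, 84.72850036621094), 76.95480346679688) 147
top 729 centre [0.439 0.27  0.115] z 1..99 [0.061 0.115 0.783]
   plane n [ 0.855 -0.299  0.423] elev deg 25.0 centre [0.458 0.284 0.095] rect ((428.2843933105469, 296.0086669921875), (126.7935562133789, 92.89730072021484), 70.80779266357422) 325
   plane n [ 0.578 -0.815  0.035] elev deg 2.0 centre [0.404 0.249 0.512] rect ((408.7554016113281, 247.75411987304688), (136.730712890625, 20.40385627746582), 29.58351707458496) 104
```

```bash
python3 -m pendant '[{"claw":0.6,"dx":0,"dy":0,"dz":-12,"twist":0},{"claw":0.6,"dx":0,"dy":0,"dz":-20,"twist":0},{"claw":0.6,"dx":0,"dy":0,"dz":-24,"twist":0},{"claw":0.6,"dx":0,"dy":0,"dz":-26,"twist":0},{"claw":0.6,"dx":0,"dy":0,"dz":-26,"twist":0}]' 50
python3 -m pendant '[{"claw":0.6,"dx":0,"dy":0,"dz":-1,"twist":0},{"claw":0.6,"dx":0,"dy":0,"dz":-1,"twist":0},{"claw":0.6,"dx":0,"dy":0,"dz":-1,"twist":0}]' 12
python3 - <<'E'
from tilt import *
look([.42,.295],18,35,130)
E
```

```text
clock: 6.55
tool_pos: [0.407, 0.3023, 0.0796]
eef_rot: [0.987, -0.162, -0.0, 0.0]
contact_force: [-0.4, 0.4, -1.9]
opening: 0.789
finger_force: 50.0
clock: 6.85
tool_pos: [0.4074, 0.3023, 0.0793]
eef_rot: [0.987, -0.162, 0.0, -0.0]
contact_force: [-0.5, -0.9, 5.5]
opening: 0.792
finger_force: 12.0
scene 1033 centre [0.453 0.295 0.065] z 1..99 [0.021 0.065 0.452]
   plane n [ 0.861 -0.299  0.413] elev deg 24.4 centre [0.459 0.286 0.063] rect ((443.6536865234375, 290.0394592285156), (128.2596893310547, 57.903961181640625), 70.1491470336914) 487
   plane n [ 0.876 -0.303  0.376] elev deg 22.1 centre [0.458 0.28  0.074] rect ((447.29364013671875, 288.84918212890625), (129.77133178710938, 57.321632385253906), 71.32874298095703) 173
top 699 centre [0.438 0.27  0.088] z 1..99 [0.037 0.088 0.767]
   plane n [ 0.85  -0.302  0.431] elev deg 25.5 centre [0.458 0.284 0.068] rect ((458.66900634765625, 284.43243408203125), (125.66375732421875, 29.841371536254883), 69.31945037841797) 314
   plane n [ 0.552 -0.834  0.01 ] elev deg 0.5 centre [0.407 0.25  0.47 ] rect ((409.0984191894531, 251.73153686523438), (120.85598754882812, 9.022847175598145), 29.95533561706543) 79
```

```bash
python3 -m pendant '[{"claw":0.6,"dx":3.9,"dy":-1.3,"dz":-0.3,"twist":0},{"claw":0.6,"dx":7.8,"dy":-2.6,"dz":-0.7,"twist":0},{"claw":0.6,"dx":11.6,"dy":-3.9,"dz":-1.4,"twist":0},{"claw":0.6,"dx":15.4,"dy":-5.2,"dz":-2.2,"twist":0},{"claw":0.6,"dx":19.2,"dy":-6.5,"dz":-3.2,"twist":0},{"claw":0.6,"dx":23,"dy":-7.8,"dz":-4.3,"twist":0},{"claw":0.6,"dx":23,"dy":-7.8,"dz":-4.3,"twist":0}]' 12
python3 - <<'E'
from tilt import *
look([.42,.295],18,35,130)
E
```

```text
clock: 7.65
tool_pos: [0.4308, 0.2944, 0.0742]
eef_rot: [0.987, -0.162, 0.0, -0.0]
contact_force: [-0.4, -0.2, -0.4]
opening: 0.793
finger_force: 12.0
scene 1109 centre [0.467 0.292 0.053] z 1..99 [0.013 0.053 0.466]
   plane n [ 0.929 -0.306  0.207] elev deg 11.9 centre [0.474 0.281 0.049] rect ((455.3951416015625, 286.940673828125), (129.4667510986328, 57.257389068603516), 73.47871398925781) 517
   plane n [-0.14   0.055  0.989] elev deg 81.4 centre [0.449 0.297 0.068] rect ((435.59417724609375, 293.13580322265625), (124.60238647460938, 84.91580200195312), 71.48992919921875) 235
top 507 centre [0.429 0.264 0.166] z 1..99 [0.019 0.166 0.77 ]
   plane n [ 0.933 -0.333  0.134] elev deg 7.7 centre [0.463 0.269 0.105] rect ((438.7216796875, 265.8251647949219), (192.086669921875, 81.95349884033203), 52.17953109741211) 135
   plane n [ 0.665 -0.736  0.126] elev deg 7.2 centre [0.412 0.241 0.591] rect ((419.3189697265625, 250.94168090820312), (140.9403839111328, 27.072650909423828), 31.652124404907227) 78
```

Works as planned: the tilt is now about 9°. Completing the arc.

```bash
python3 -m pendant '[{"claw":0.6,"dx":3.7,"dy":-1.3,"dz":-1.5,"twist":0},{"claw":0.6,"dx":7.4,"dy":-2.5,"dz":-3.1,"twist":0},{"claw":0.6,"dx":11,"dy":-3.7,"dz":-5,"twist":0},{"claw":0.6,"dx":14.4,"dy":-4.9,"dz":-6.8,"twist":0},{"claw":0.6,"dx":14.4,"dy":-4.9,"dz":-7,"twist":0},{"claw":0.6,"dx":14.4,"dy":-4.9,"dz":-7,"twist":0}]' 12
python3 - <<'E'
from tilt import *
look([.43,.295],18,35,130)
E
```

```text
clock: 8.35
tool_pos: [0.4435, 0.2901, 0.0678]
eef_rot: [0.987, -0.162, -0.001, 0.0]
contact_force: [-3.7, 1.2, 5.5]
opening: 0.795
finger_force: 12.0
scene 1076 centre [0.471 0.29  0.05 ] z 1..99 [0.009 0.05  0.444]
   plane n [ 0.948 -0.318  0.011] elev deg 0.6 centre [0.48  0.28  0.038] rect ((478.5693359375, 277.87725830078125), (129.24130249023438, 7.9201788902282715), 71.172119140625) 421
   plane n [ 0.034 -0.008  0.999] elev deg 88.0 centre [0.46  0.291 0.06 ] rect ((446.45306396484375, 288.0814514160156), (127.56610107421875, 82.56400299072266), 74.70201110839844) 281
top 423 centre [0.415 0.261 0.263] z 1..99 [0.025 0.263 0.763]
   plane n [0.038 0.056 0.998] elev deg 86.1 centre [0.434 0.288 0.063] rect ((438.92156982421875, 279.1924133300781), (82.93363952636719, 81.630859375), 71.5452651977539) 93
   plane n [ 0.54  -0.841  0.036] elev deg 2.0 centre [0.433 0.235 0.505] rect ((440.0458068847656, 235.24026489257812), (142.0924835205078, 18.0518856048584), 26.689321517944336) 76
```

```bash
python3 -m pendant '[{"claw":1,"dx":0,"dy":0,"dz":0.5,"twist":0},{"claw":1,"dx":0,"dy":0,"dz":0.5,"twist":0},{"claw":1,"dx":0,"dy":0,"dz":0.5,"twist":0},{"claw":1,"dx":0,"dy":0,"dz":10,"twist":0},{"claw":1,"dx":0,"dy":0,"dz":40,"twist":0},{"claw":1,"dx":0,"dy":0,"dz":85,"twist":0},{"claw":1,"dx":0,"dy":0,"dz":130,"twist":0},{"claw":1,"dx":0,"dy":0,"dz":180,"twist":0}]'
python3 -m pendant '[{"claw":1,"dx":25,"dy":-38,"dz":15,"twist":0},{"claw":1,"dx":50,"dy":-76,"dz":15,"twist":0},{"claw":1,"dx":75,"dy":-114,"dz":15,"twist":0},{"claw":1,"dx":100,"dy":-152,"dz":15,"twist":0},{"claw":1,"dx":125,"dy":-190,"dz":15,"twist":0},{"claw":1,"dx":145,"dy":-225,"dz":15,"twist":0},{"claw":1,"dx":160,"dy":-250,"dz":15,"twist":0},{"claw":1,"dx":160,"dy":-250,"dz":15,"twist":0}]'
python3 - <<'E'
from tilt import *
look([.43,.295],18,35,130)
im,d,T,P=snap('wrist','w3.png')
X=np.array([.8585,-.2906,.4226]);Y=np.array([.3206,.9472,0]);Z=np.cross(X,Y);O=np.array([.639,.027,.105])
np.savez('w3.npz',im=im,P=P)
def rep(P,im):
    L=(P-O)@np.stack([X,Y,Z],1)*1e3
    hsv=cv2.cvtColor(im,cv2.COLOR_BGR2HSV).astype(int)
    red=((hsv[...,0]<8)|(hsv[...,0]>170))&(hsv[...,1]>120)&(L[...,2]>-14)&(L[...,2]<60)&(abs(L[...,1])<50)&(abs(L[...,0])<50)
    Q=L[red];print('red',len(Q),np.percentile(Q,[1,50,99],axis=0))
    t=Q[Q[:,2]>42];print('top',len(t),np.percentile(t,[1,50,99],axis=0),cv2.minAreaRect(t[:,:2].astype(np.float32)))
rep(P,im)
im,d,T,P=snap('top');rep(P,im)
go([.6,.04,.28],71.3)
E
```

```text
clock: 9.25
tool_pos: [0.4439, 0.2892, 0.2494]
eef_rot: [0.987, -0.162, -0.0, 0.0]
contact_force: [0.6, 1.1, -0.8]
opening: 0.999
finger_force: 0.0
clock: 10.05
tool_pos: [0.6062, 0.0333, 0.263]
eef_rot: [0.986, -0.166, 0.001, 0.002]
contact_force: [-1.1, -0.1, -0.5]
opening: 0.999
finger_force: 0.0
scene 1049 centre [0.471 0.291 0.049] z 1..99 [0.009 0.049 0.068]
   plane n [ 0.945 -0.325  0.012] elev deg 0.7 centre [0.481 0.279 0.035] rect ((480.38214111328125, 278.58917236328125), (128.65419006347656, 6.469419479370117), 71.00535583496094) 423
   plane n [-0.008  0.007  1.   ] elev deg 89.4 centre [0.452 0.292 0.059] rect ((443.53045654296875, 289.630615234375), (126.61572265625, 90.17033386230469), 71.6344223022461) 329
top 944 centre [0.439 0.284 0.062] z 1..99 [0.014 0.062 0.09 ]
   plane n [0.    0.012 1.   ] elev deg 89.3 centre [0.442 0.29  0.063] rect ((442.9871520996094, 291.69329833984375), (127.09471130371094, 81.5686264038086), 71.54171752929688) 591
   plane n [-0.002  0.014  1.   ] elev deg 89.2 centre [0.439 0.276 0.059] rect ((442.98095703125, 291.27081298828125), (
[... 368 characters left out ...]
 call last):
  File "<stdin>", line 13, in <module>
  File "<stdin>", line 10, in rep
    return _quantile_unchecked(
        a, q, axis, out, overwrite_input, method, keepdims, weights)
    return _ureduce(a,
                    func=_quantile_ureduce_func,
    ...<5 lines>...
                    overwrite_input=overwrite_input,
                    method=method)
    r = func(a, **kwargs)
    result = _quantile(arr,
                       quantiles=q,
    ...<2 lines>...
                       out=out,
                       weights=wgt)
    slices_having_nans = np.isnan(arr[-1, ...])
                                  ~~~^^^^^^^^^
IndexError: index -1 is out of bounds for axis 0 with size 0
```

View pics/w3.png

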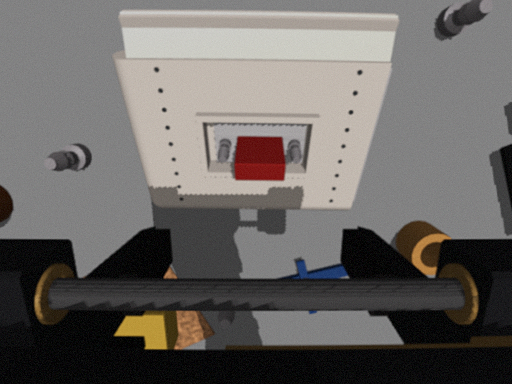

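```bash
python3 - <<'E'
from h import *
np.set_printoptions(precision=1,suppress=True)
D=np.load('w3.npz');P=D['P'];im=D['im']
X=np.array([.8585,-.2906,.4226]);Y=np.array([.3206,.9472,0]);Z=np.cross(X,Y);O=np.array([.639,.027,.105])
L=(P-O)@np.stack([X,Y,Z],1)*1e3
for s in (1,-1):
    m=(abs(s*L[...,1]-34)<12)&(abs(L[...,0])<20)&(L[...,2]>9)&(L[...,2]<60)
    Q=L[m];print(s,len(Q),np.percentile(Q,[1,25,50,75,90,97,100],axis=0))
    hi=Q[Q[:,2]>np.percentile(Q[:,2],97)-4];print(' top xy',np.percentile(hi,[2,50,98],axis=0))
m=(abs(L[...,1])<49)&(abs(L[...,0])<27)&(L[...,2]<5);Q=L[m];print('base',np.percentile(Q,[1,25,50,75,99],axis=0))
go(O-.004*X-.0015*Y+.033*Z,71.3)
E
```

```text
1 159 [[-3.2 26.   9.5]
 [ 0.5 28.6 17. ]
 [ 2.6 30.5 23. ]
 [ 3.4 32.7 26.7]
 [ 3.9 34.2 27.7]
 [ 4.7 35.2 28.4]
 [ 5.4 36.1 29.1]]
 top xy [[-3.4 27.2 24.6]
 [ 0.4 31.1 27.2]
 [ 3.8 34.9 28.8]]
-1 273 [[ -8.6 -40.6   9.6]
 [  0.1 -35.8  18.4]
 [  2.4 -32.3  26.2]
 [  7.1 -23.4  39. ]
 [  7.8 -22.5  47.6]
 [  8.2 -22.1  48.2]
 [  8.6 -22.   49. ]]
 top xy [[ -9.6 -24.7  44.3]
 [  1.4 -23.3  47.5]
 [  8.  -22.   48.8]]
base [[-23.2 -48.3 -13.2]
 [  2.4 -27.9  -0.9]
 [  9.7   4.   -0.3]
 [ 15.7  28.3   0.3]
 [ 21.4  48.4   4.6]]
t 10.25 tcp [0.6 0.  0.3] y-angle -108.51 zaxis [-0.  0. -1.] q [-0.2  0.6  0.1  1.6 -0.   0.9 -2. ]
shift mm [  18.1  -10.3 -129.4]
twist -0.003
```

```bash
python3 -m pendant '[{"claw":1,"dx":10,"dy":-6,"dz":-20,"twist":0},{"claw":1,"dx":17.7,"dy":-10.7,"dz":-55,"twist":0},{"claw":1,"dx":17.7,"dy":-10.7,"dz":-85,"twist":0},{"claw":1,"dx":17.7,"dy":-10.7,"dz":-100,"twist":0},{"claw":1,"dx":17.7,"dy":-10.7,"dz":-105,"twist":0},{"claw":1,"dx":17.7,"dy":-10.7,"dz":-105,"twist":0},{"claw":1,"dx":17.7,"dy":-10.7,"dz":-105,"twist":0}]'
python3 - <<'E'
from h import *
X=np.array([.8585,-.2906,.4226]);Y=np.array([.3206,.9472,0]);Z=np.cross(X,Y);O=np.array([.639,.027,.105])
go(O-.004*X-.002*Y+.0335*Z,71.3)
im,d,T,P=snap('wrist','w4.png')
L=(P-O)@np.stack([X,Y,Z],1)*1e3
hsv=cv2.cvtColor(im,cv2.COLOR_BGR2HSV).astype(int)
red=((hsv[...,0]<8)|(hsv[...,0]>170))&(hsv[...,1]>120)&(L[...,2]>42)&(L[...,2]<60)&(abs(L[...,1])<50)&(abs(L[...,0])<50)
t=L[red];print(len(t),np.percentile(t,[1,50,99],axis=0).round(1)if len(t) else '')
E
```

```text
clock: 10.95
tool_pos: [0.6227, 0.0299, 0.1586]
eef_rot: [0.987, -0.161, 0.001, -0.0]
contact_force: [-0.2, -0.3, 0.1]
opening: 0.999
finger_force: 0.0
t 10.95 tcp [0.6227 0.0299 0.1586] y-angle -108.57 zaxis [ 0.002  0.    -1.   ] q [-0.14  0.78  0.04  1.65 -0.04  0.7  -1.98]
shift mm [ -1.2   0.9 -24.9]
twist -0.002
2121 [[ -8.4 -23.8  42.2]
 [  3.5  -2.6  47.6]
 [  9.3  18.7  49. ]]
```

View pics/w4.png

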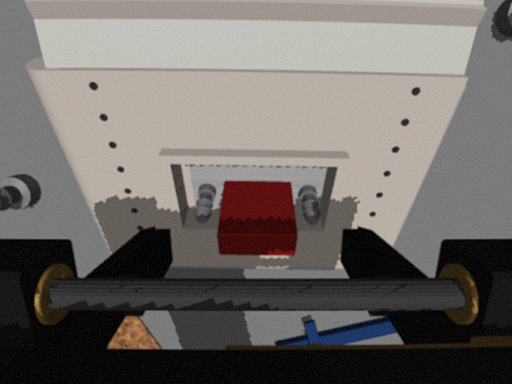

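The red grip sits centred between the fingers, at columns 220–295 with the fingers at 172 and 342. Descending, then closing.

```bash
python3 -m pendant '[{"claw":1,"dx":-1.2,"dy":0.9,"dz":-12,"twist":0},{"claw":1,"dx":-1.2,"dy":0.9,"dz":-20,"twist":0},{"claw":1,"dx":-1.2,"dy":0.9,"dz":-24.5,"twist":0},{"claw":1,"dx":-1.2,"dy":0.9,"dz":-24.5,"twist":0}]'
python3 -m pendant '[{"claw":0.7,"dx":0,"dy":0,"dz":0,"twist":0},{"claw":0.6,"dx":0,"dy":0,"dz":0,"twist":0},{"claw":0.4,"dx":0,"dy":0,"dz":0,"twist":0},{"claw":0.4,"dx":0,"dy":0,"dz":0,"twist":0},{"claw":0.4,"dx":0,"dy":0,"dz":0,"twist":0},{"claw":0.4,"dx":0,"dy":0,"dz":0,"twist":0}]' 50
python3 - <<'E'
from h import *
X=np.array([.8585,-.2906,.4226]);Y=np.array([.3206,.9472,0]);Z=np.cross(X,Y);O=np.array([.639,.027,.105])
go(O,71.3);print(((np.array(r.get_state()['tool_pos'])-O)@np.stack([X,Y,Z],1)*1e3).round(1))
E
```

```text
clock: 11.4
tool_pos: [0.6202, 0.0299, 0.1319]
eef_rot: [0.987, -0.162, -0.001, 0.0]
contact_force: [0.2, -0.1, -0.4]
opening: 1.001
finger_force: 0.0
clock: 12.0
tool_pos: [0.6209, 0.03, 0.133]
eef_rot: [0.987, -0.162, 0.0, 0.0]
contact_force: [0.2, 0.2, -0.2]
opening: 0.491
finger_force: 50.0
t 12.0 tcp [0.6209 0.03   0.133 ] y-angle -108.63 zaxis [ 0. -0. -1.] q [-0.14  0.82  0.04  1.67 -0.04  0.65 -1.98]
shift mm [ 18.1  -3.  -28. ]
twist -0.001
[-4.6 -2.9 33.1]
```

```bash
python3 -m pendant '[{"claw":0.3,"dx":-2,"dy":0.7,"dz":4.5,"twist":0},{"claw":0.3,"dx":-6,"dy":2,"dz":13.6,"twist":0},{"claw":0.3,"dx":-10,"dy":3.4,"dz":22.7,"twist":0},{"claw":0.3,"dx":-14,"dy":4.7,"dz":31.7,"twist":0},{"claw":0.3,"dx":-18,"dy":6.1,"dz":40.8,"twist":0},{"claw":0.3,"dx":-26,"dy":8.8,"dz":58.9,"twist":0},{"claw":0.3,"dx":-33,"dy":11.5,"dz":77,"twist":0},{"claw":0.3,"dx":-33,"dy":11.5,"dz":77,"twist":0}]' 55; python3 - <<'E'
from h import *
im,d,T,P=snap('wrist')
A,d1,T1,P1=snap('scene');cv2.imwrite('pics/w5.png',np.hstack([cv2.resize(im,(400,300)),cv2.resize(A[130:270,170:350],(400,300))]))
go([.4645,-.3465,.2],71.3)
E
```

```text
clock: 12.8
tool_pos: [0.5886, 0.0422, 0.2127]
eef_rot: [0.987, -0.161, 0.002, -0.001]
contact_force: [0.0, -0.4, -2.2]
opening: 0.488
finger_force: 55.0
t 12.9 tcp [0.5881 0.0415 0.2103] y-angle -108.62 zaxis [ 0.001  0.    -1.   ] q [-0.18  0.67  0.05  1.72 -0.04  0.75 -2.  ]
shift mm [-123.6 -388.   -10.3]
twist -0.001
```

View pics/w5.png

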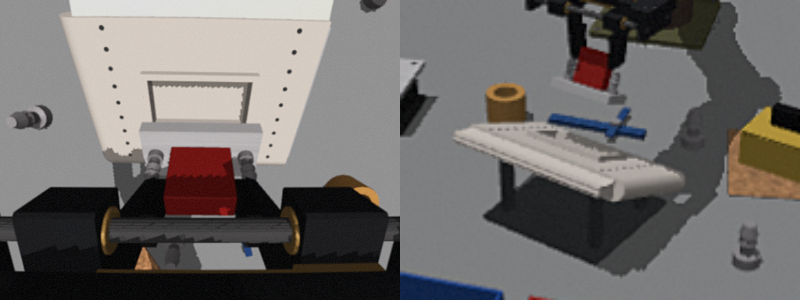

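The wrist view shows the carrier gripped and still tilted, and the bay empty. The scene view shows it clear of the model. Carrying it to the plate.

```bash
python3 -m pendant '[{"claw":0.3,"dx":-6,"dy":-15,"dz":0,"twist":0},{"claw":0.3,"dx":-19,"dy":-50,"dz":0,"twist":0},{"claw":0.3,"dx":-34,"dy":-90,"dz":0,"twist":0},{"claw":0.3,"dx":-50,"dy":-130,"dz":0,"twist":0},{"claw":0.3,"dx":-65,"dy":-170,"dz":0,"twist":0},{"claw":0.3,"dx":-80,"dy":-210,"dz":0,"twist":0},{"claw":0.3,"dx":-96,"dy":-250,"dz":0,"twist":0},{"claw":0.3,"dx":-111,"dy":-290,"dz":0,"twist":0}]' >/dev/null
python3 -m pendant '[{"claw":0.3,"dx":-15,"dy":-40,"dz":0,"twist":0},{"claw":0.3,"dx":-28,"dy":-73,"dz":0,"twist":0},{"claw":0.3,"dx":-34.6,"dy":-90.7,"dz":-20,"twist":0},{"claw":0.3,"dx":-34.6,"dy":-90.7,"dz":-45,"twist":0},{"claw":0.3,"dx":-34.6,"dy":-90.7,"dz":-62,"twist":0},{"claw":0.3,"dx":-34.6,"dy":-90.7,"dz":-70,"twist":0},{"claw":0.3,"dx":-34.6,"dy":-90.7,"dz":-70,"twist":0},{"claw":0.3,"dx":-34.6,"dy":-90.7,"dz":-70,"twist":0}]'
python3 - <<'E'
from tilt import *
go([.4425,-.3392,.1195],71.3)
look([.45,-.34],170,8,120,.06)
im,d,T,P=snap('wrist')
m=(abs(P[...,2]-.07)<.012)&(np.linalg.norm(P[...,:2]-[.4645,-.3465],axis=2)<.1);Q=P[m]
print('plate wrist',len(Q),np.median(Q,0),cv2.minAreaRect((Q[:,:2]*1e3).astype(np.float32)))
cv2.imwrite('pics/w6.png',np.hstack([cv2.resize(im,(400,300)),cv2.resize(eyes.snapshot('scene')[0][110:230,100:260],(400,300))]))
E
```

```text
clock: 14.5
tool_pos: [0.4422, -0.3397, 0.1402]
eef_rot: [0.987, -0.162, 0.0, 0.0]
contact_force: [0.5, -0.0, -1.8]
opening: 0.492
finger_force: 55.0
t 14.5 tcp [ 0.442 -0.34   0.14 ] y-angle -108.65 zaxis [ 0.    -0.001 -1.   ] q [ 0.59  0.74 -0.03  1.87  0.04  0.54 -1.36]
shift mm [  0.3   0.5 -20.7]
twist -0.001
scene 184 centre [ 0.456 -0.341  0.135] z 1..99 [0.111 0.135 0.302]
   plane n [ 0.837 -0.305  0.454] elev deg 27.0 centre [ 0.455 -0.343  0.134] rect ((454.63031005859375, -342.23004150390625), (53.17954635620117, 25.63828468322754), 71.04319763183594) 114
   plane n [ 0.903 -0.366  0.227] elev deg 13.1 centre [ 0.455 -0.342  0.139] rect ((454.0969543457031, -343.57794189453125), (51.580055236816406, 18.9019832611084), 65.7125015258789) 37
top 5
plate wrist 17910 [ 0.501 -0.36   0.071] ((480.5340270996094, -344.6610107421875), (164.20849609375, 130.1953125), 4.173712253570557)
```

View pics/w6.png

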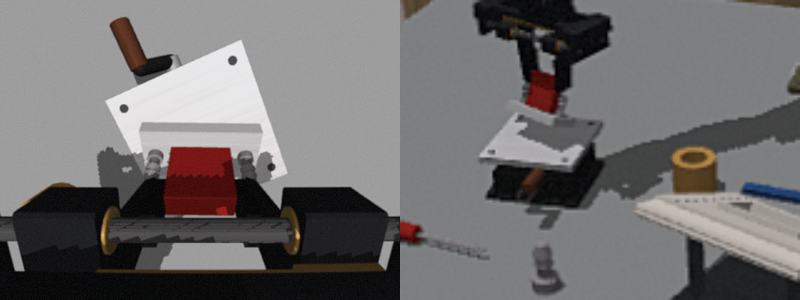

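The carrier hangs tilted just above the white plate (right picture, plate at (540,140)). Lowering to edge contact.

```bash
python3 -m pendant '[{"claw":0.3,"dx":0,"dy":0,"dz":-9,"twist":0},{"claw":0.3,"dx":0,"dy":0,"dz":-15,"twist":0},{"claw":0.3,"dx":0,"dy":0,"dz":-18,"twist":0},{"claw":0.3,"dx":0,"dy":0,"dz":-18,"twist":0}]'
python3 -m pendant '[{"claw":0.3,"dx":0,"dy":0,"dz":-1.5,"twist":0},{"claw":0.3,"dx":0,"dy":0,"dz":-1.5,"twist":0}]'
python3 -m pendant '[{"claw":0.3,"dx":0,"dy":0,"dz":-1,"twist":0},{"claw":0.3,"dx":0,"dy":0,"dz":-1,"twist":0}]'
```

```text
clock: 15.1
tool_pos: [0.4419, -0.3389, 0.1212]
eef_rot: [0.987, -0.162, -0.001, -0.0]
contact_force: [-0.0, 0.5, -1.8]
opening: 0.493
finger_force: 55.0
clock: 15.3
tool_pos: [0.4423, -0.3392, 0.1203]
eef_rot: [0.987, -0.162, -0.0, 0.0]
contact_force: [-0.0, 0.7, -1.4]
opening: 0.498
finger_force: 55.0
clock: 15.5
tool_pos: [0.4425, -0.3394, 0.12]
eef_rot: [0.987, -0.162, 0.0, 0.0]
contact_force: [-0.7, -1.0, 2.1]
opening: 0.491
finger_force: 55.0
```

```bash
python3 -m pendant '[{"claw":0.3,"dx":0,"dy":0,"dz":-0.3,"twist":0},{"claw":0.3,"dx":2.4,"dy":-0.8,"dz":-0.3,"twist":0},{"claw":0.3,"dx":4.7,"dy":-1.6,"dz":-0.3,"twist":0},{"claw":0.3,"dx":7,"dy":-2.4,"dz":-0.5,"twist":0},{"claw":0.3,"dx":9.4,"dy":-3.2,"dz":-0.7,"twist":0},{"claw":0.3,"dx":11.7,"dy":-4,"dz":-1,"twist":0},{"claw":0.3,"dx":14,"dy":-4.7,"dz":-1.3,"twist":0},{"claw":0.3,"dx":14,"dy":-4.7,"dz":-1.3,"twist":0}]' 15
python3 - <<'E'
from tilt import *
look([.46,-.345],170,8,120,.06)
E
```

```text
clock: 16.3
tool_pos: [0.4566, -0.3441, 0.1179]
eef_rot: [0.987, -0.162, 0.0, 0.0]
contact_force: [-0.4, -0.6, 2.4]
opening: 0.495
finger_force: 15.0
scene 177 centre [ 0.465 -0.346  0.111] z 1..99 [0.074 0.111 0.277]
   plane n [ 0.9   -0.379  0.214] elev deg 12.4 centre [ 0.466 -0.348  0.111] rect ((470.8737487792969, -341.4353332519531), (64.97911071777344, 18.554447174072266), 54.625343322753906) 99
   plane n [ 0.903 -0.369  0.221] elev deg 12.8 centre [ 0.465 -0.34   0.108] rect ((462.5911560058594, -341.0928649902344), (64.47772979736328, 14.801955223083496), 65.67914581298828) 42
top 7
```

Halfway, at about 12°. Finishing the arc.

```bash
python3 -m pendant '[{"claw":0.3,"dx":2.3,"dy":-0.8,"dz":-0.5,"twist":0},{"claw":0.3,"dx":4.6,"dy":-1.6,"dz":-1.1,"twist":0},{"claw":0.3,"dx":6.9,"dy":-2.3,"dz":-1.8,"twist":0},{"claw":0.3,"dx":9,"dy":-3.1,"dz":-2.6,"twist":0},{"claw":0.3,"dx":9,"dy":-3.1,"dz":-3.2,"twist":0},{"claw":0.3,"dx":9,"dy":-3.1,"dz":-3.2,"twist":0}]' 12
python3 - <<'E'
from tilt import *
look([.47,-.345],170,8,120,.05)
im,d,T,P=snap('wrist')
cv2.imwrite('pics/w7.png',np.hstack([cv2.resize(im,(400,300)),cv2.resize(eyes.snapshot('scene')[0][110:230,100:260],(400,300))]))
E
```

```text
clock: 17.0
tool_pos: [0.4659, -0.3471, 0.115]
eef_rot: [0.987, -0.162, 0.001, 0.0]
contact_force: [-0.9, -1.0, 0.8]
opening: 0.499
finger_force: 12.0
scene 167 centre [ 0.473 -0.347  0.11 ] z 1..99 [0.083 0.11  0.272]
   plane n [-0.951  0.308  0.035] elev deg 2.0 centre [ 0.474 -0.349  0.107] rect ((474.3734436035156, -348.740234375), (47.52012634277344, 6.562192916870117), 72.51944732666016) 110
   plane n [ 0.961 -0.253  0.115] elev deg 6.6 centre [ 0.469 -0.343  0.117] rect ((469.2560729980469, -337.5840759277344), (62.75248718261719, 13.79300594329834), 84.48969268798828) 26
top 6
```

View pics/w7.png

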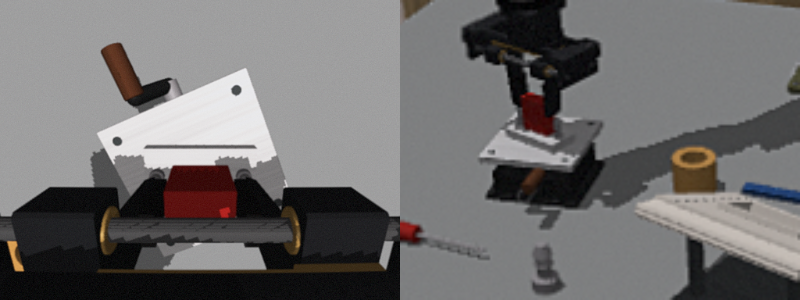

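The right picture shows the carrier standing level in the middle of the plate. Seating it, releasing and retreating.

```bash
python3 -m pendant '[{"claw":0.3,"dx":0,"dy":0,"dz":-0.8,"twist":0},{"claw":0.3,"dx":0,"dy":0,"dz":-0.8,"twist":0}]' 5
python3 -m pendant '[{"claw":0.6,"dx":0,"dy":0,"dz":0,"twist":0},{"claw":0.8,"dx":0,"dy":0,"dz":0,"twist":0},{"claw":1,"dx":0,"dy":0,"dz":2,"twist":0},{"claw":1,"dx":0,"dy":0,"dz":15,"twist":0},{"claw":1,"dx":0,"dy":0,"dz":45,"twist":0},{"claw":1,"dx":0,"dy":0,"dz":90,"twist":0},{"claw":1,"dx":0,"dy":0,"dz":135,"twist":0},{"claw":1,"dx":-20,"dy":0,"dz":170,"twist":0}]'
python3 -m pendant '[{"claw":1,"dx":-30,"dy":-40,"dz":0,"twist":0},{"claw":1,"dx":-60,"dy":-80,"dz":0,"twist":0},{"claw":1,"dx":-90,"dy":-120,"dz":0,"twist":0},{"claw":1,"dx":-90,"dy":-120,"dz":0,"twist":0},{"claw":1,"dx":-90,"dy":-120,"dz":0,"twist":0}]'
python3 - <<'E'
from tilt import *
look([.465,-.346],170,8,120,.05)
look([.43,.295],18,35,130)
A=eyes.snapshot('scene')[0];B=eyes.snapshot('top')[0]
cv2.imwrite('pics/w8.png',np.hstack([cv2.resize(A[110:290,100:340],(400,300)),cv2.resize(B[90:290,110:410],(400,300))]))
E
```

```text
clock: 17.4
tool_pos: [0.4664, -0.3473, 0.1146]
eef_rot: [0.987, -0.162, 0.001, 0.0]
contact_force: [1.6, -0.8, 3.5]
opening: 0.501
finger_force: 5.0
clock: 18.2
tool_pos: [0.4482, -0.3467, 0.2878]
eef_rot: [0.987, -0.16, 0.003, 0.001]
contact_force: [0.6, -1.0, 0.1]
opening: 1.0
finger_force: 0.0
clock: 18.7
tool_pos: [0.354, -0.4679, 0.2848]
eef_rot: [0.987, -0.164, 0.0, 0.0]
contact_force: [0.9, 0.7, 0.1]
opening: 0.998
finger_force: 0.0
scene 173 centre [ 0.473 -0.343  0.111] z 1..99 [0.084 0.111 0.131]
   plane n [-0.963  0.269  0.021] elev deg 1.2 centre [ 0.473 -0.346  0.107] rect ((472.75482177734375, -347.75), (52.1040153503418, 6.056647300720215), 75.05023193359375) 106
   plane n [ 0.868 -0.297  0.397] elev deg 23.4 centre [ 0.469 -0.339  0.119] rect ((469.4884033203125, -345.0546875), (46.75550842285156, 18.55438232421875), 69.99613189697266) 31
top 120 centre [ 0.465 -0.343  0.128] z 1..99 [0.084 0.128 0.136]
   plane n [-0.942  0.314  0.122] elev deg 7.0 centre [ 0.461 -0.343  0.12 ] rect ((461.1700134277344, -345.49969482421875), (43.900352478027344, 7.454770565032959)
[... 368 characters left out ...]
5546875, 277.9181213378906), (129.1967315673828, 7.84318208694458), 72.57066345214844) 418
   plane n [-0.012  0.002  1.   ] elev deg 89.3 centre [0.452 0.292 0.059] rect ((441.9097595214844, 290.18060302734375), (127.50894165039062, 89.586181640625), 73.13374328613281) 329
top 941 centre [0.439 0.284 0.063] z 1..99 [0.015 0.063 0.094]
   plane n [0.014 0.004 1.   ] elev deg 89.1 centre [0.442 0.291 0.063] rect ((442.8625183105469, 291.397705078125), (126.99951934814453, 81.50952911376953), 71.50570678710938) 586
   plane n [0.015 0.006 1.   ] elev deg 89.1 centre [0.435 0.286 0.059] rect ((442.6434020996094, 290.6258239746094), (124.41401672363281, 81.71162414550781), 71.50882720947266) 158
```

View pics/w8.png

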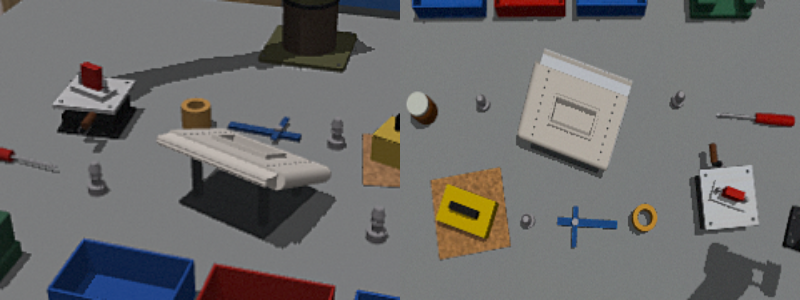

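The pictures show the cover upright in the middle of the mat at (466,210), the carrier standing centred on the plate at (733,195), and the bystanders where they were.

```bash
python3 -c "
from plant import r
print(r.finish_job())"
```

```text
the job is handed in; nothing more can be done
None
```

The job is handed in at about 19 s: the cover stands level and right way up in the middle of the cork mat, the carrier stands upright in the middle of the fixture plate, and the last pictures showed everything else in place.

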